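Check a skateboard wheel's bore on the gauge pin and sort it

TASK

Take the violet wheel out of the rack's pocket next to the yellow wall, set it down in the small black cradle and let go to change your grip, then slide it onto the level gauge pin as far as it will go. If it goes fully home against the shoulder, put it in the green tray; if it stops short, put it in the red tray. Leave the other wheel in its pocket and the tools and parts on the bench where they are.

Things in the scene. Friction and masses are not known exactly. Their poses are not given: they have to be found in the camera images.
- rack: wooden rack, fixed: base 80 x 150 mm, 12 mm thick; three walls (30 mm in x, 10 mm in y, tops 52 mm above the bench) at y -70, 0, +70 mm make two pockets open to +x and -x. The +y wall is yellow. Origin under the middle; x along the wheels' axle line, y along the row. The walls cover the treads: a wheel can be taken here only by its flat faces, 34 mm apart along x, 2 mm proud of the walls
- pocket_check (a point): centre of a wheel standing in the pocket next to the yellow wall (y +35 mm on the rack, 38 mm above the bench): the wheel to be checked stands here at the start
- pocket_next (a point): centre of a wheel standing in the other pocket (y -35 mm on the rack, 38 mm above the bench): the wheel that must stay
- wheel_p_center (a point): centre of a violet skateboard wheel, 52 mm diameter, 34 mm wide along its axle line (the point's x axis), bore 22 mm at both mouths, 60 to 130 g, takes a firm grip. The two wheels look alike: one has a hidden ridge of flash (hole 13 mm) half-way along the bore, only the gauge pin tells which. At the start it stands on its tread in a pocket of the rack, centre 38 mm above the bench
- wheel_q_center (a point): centre of a violet skateboard wheel, 52 mm diameter, 34 mm wide along its axle line (the point's x axis), bore 22 mm at both mouths, 60 to 130 g, takes a firm grip. The two wheels look alike: one has a hidden ridge of flash (hole 13 mm) half-way along the bore, only the gauge pin tells which. At the start it stands on its tread in a pocket of the rack, centre 38 mm above the bench
- cradle: small black cradle, fixed: plate 60 x 60 mm, 10 mm thick, with two orange rods (48 mm long, tops 16 mm above the bench) along its x axis at y -16 and +16 mm; origin under the middle. A wheel set with its axle line along x rests on its tread between the rods and does not roll; its faces and the sides of its tread are free to grip
- cradle_seat (a point): where the wheel's centre comes to lie in the cradle: over the middle of the cradle, 37.5 mm above the bench (give or take 1 mm). The wheel counts as set down there when it is let go
- gauge: blue gauge, fixed: base 120 x 90 mm, 12 mm thick; upright 60 mm wide, 78 mm high, its bright face (the shoulder) at x +35 mm; level steel pin 17 mm thick, axis 55 mm above the bench, sticking out 44 mm from the shoulder to -x, last 5 mm tapered to 12 mm. Origin under the middle. A clear wheel goes home with its face on the shoulder (its centre at x +18 mm); one with flash stops with its centre near x -10 mm
- pin_tip (a point): middle of the pin's free end, on its axis, 55 mm above the bench
- pin_root (a point): where the pin's axis meets the shoulder
- tray_green: green sorting tray for good wheels, fixed, 130 mm in x, 150 mm in y, walls 14 mm high and 4 mm thick, floor 4 mm thick; origin under its middle
- tray_red: red sorting tray for rejects, same size as the green one; origin under its middle
- wrench_big: bystander, to be left alone: big dark adjustable-type wrench, 200 mm long, lying flat
- wrench_small: bystander, to be left alone: small brass-coloured wrench, 130 mm long, lying flat
- screwdriver: bystander, to be left alone: screwdriver with blue handle, 180 mm long
- cutter: bystander, to be left alone: orange box cutter, 120 x 22 x 14 mm
- truck: bystander, to be left alone: bare aluminium skateboard truck with yellow bushings, axle 170 mm long, 46 mm high
- jar: bystander, to be left alone: yellow jar with black lid, 60 mm across, 75 mm high
There are look-alikes about, which are no part of the job. Leave any brown or orange look-alike of the part that bears wheel_p_center alone.

How it is judged (in metres and radians):
On the way, in this order (a step that is already met when the one before it is completed fails the run):
1. the wheel to be checked stands in the cradle, let go (((horizontal distance between wheel_p_center and cradle_seat below 0.015 m and height (world z) of wheel_p_center between 0.033 and 0.042 m and contact force between the fingers and wheel_p below 0.05 N and linear speed of wheel_p below 0.05 m/s and distance between wheel_q_center and pocket_next below 0.015 m) or (horizontal distance between wheel_q_center and cradle_seat below 0.015 m and height (world z) of wheel_q_center between 0.033 and 0.042 m and contact force between the fingers and wheel_q below 0.05 N and linear speed of wheel_q below 0.05 m/s and distance between wheel_p_center and pocket_next below 0.015 m))), for 0.2 s.
2. the wheel is on the gauge pin as far as it goes: its face within 4 mm of the shoulder if it is clear, within 5 mm of its stop if it has flash (((x of wheel_p_center in the frame of gauge between 0.014 and 0.024 m and y of wheel_p_center in the frame of gauge between -0.007 and 0.007 m and z of wheel_p_center in the frame of gauge between 0.048 and 0.062 m and angle between the x axis of wheel_p_center and the x axis of gauge, either way round below 0.2 rad and distance between wheel_q_center and pocket_next below 0.015 m) or (x of wheel_q_center in the frame of gauge between -0.0155 and 0.024 m and y of wheel_q_center in the frame of gauge between -0.007 and 0.007 m and z of wheel_q_center in the frame of gauge between 0.048 and 0.062 m and angle between the x axis of wheel_q_center and the x axis of gauge, either way round below 0.2 rad and distance between wheel_p_center and pocket_next below 0.015 m))), for 0.2 s.
At the end, for the whole second after the job is handed in: The checked wheel lies or stands at rest on the floor of the right tray (its centre inside the walls, less than 37 mm above the bench), green if its bore is clear and red if it has flash, let go, and the other wheel is within 15 mm of its place in the pocket away from the yellow wall (((x of wheel_p_center in the frame of tray_green between -0.06 and 0.06 m and y of wheel_p_center in the frame of tray_green between -0.07 and 0.07 m and z of wheel_p_center in the frame of tray_green below 0.037 m and linear speed of wheel_p below 0.03 m/s and contact force between the fingers and wheel_p below 0.05 N and distance between wheel_q_center and pocket_next below 0.015 m) or (x of wheel_q_center in the frame of tray_red between -0.06 and 0.06 m and y of wheel_q_center in the frame of tray_red between -0.07 and 0.07 m and z of wheel_q_center in the frame of tray_red below 0.037 m and linear speed of wheel_q below 0.03 m/s and contact force between the fingers and wheel_q below 0.05 N and distance between wheel_p_center and pocket_next below 0.015 m))); the robot touches nothing.
It fails at once if a tool or part lying on the bench is moved more than 30 mm (distance of any of wrench_big, wrench_small, screwdriver, cutter, truck, jar from where it was at the start of the episode above 0.03 m).
It also fails if it takes over 61 s, if anything falls off the work surface, if the arm or the gripper's body presses on something with over 40 N, if the wrist force passes 120 N, or if a joint passes its speed limit or range.

ROBOT

A 7-joint arm with a two-finger parallel gripper is mounted at the origin on the work surface. World frame = base frame: x ahead of the robot, y to its left, z up, the work surface at z = 0. Lengths are in mm, angles in rad, forces in N, time in s.
With the tool pointing down it reaches from about 400 to 875 mm from the base axis. Payload 4.4 kg.
Tool frame: the origin (TCP) lies midway between the tips of the shut fingers; the grasp point (between the pads) lies 19 mm behind it (ctrl.pinch_z is the distance from the TCP to the grasp point, in mm); z points along the fingers, y is the line along which they close (so a half turn about z gives the same grasp; the last joint's range is limited). The gripper opens to 85 mm and grips with 20 to 120 N. Pads are 22 mm wide; open, the fingers measure 114 mm over their backs; the gripper's body (76 mm by 85 mm) begins 54 mm behind the grasp point. The pads swing forward as they close: fully open they stand 13 mm farther back than shut.
Start: joints at [-1.309, 0.628, 0.038, 1.517, -0.027, 0.996, -0.02], TCP at [209.25, 615.412, 207.413] pointing down, gripper open.
Joint ranges: [-3.06, 3.06], [-0.37, 2.12], [-1.25, 1.32], [0.18, 2.47], [-1.1, 4.24], [0.23, 1.98], [-2.94, 2.94]. Speed limits (rad/s): [2.57, 2.57, 3.14, 3.14, 3.14, 3.14, 3.14].

INTERFACE

Orientations are given as [roll, pitch, yaw] about the fixed x, y, z axes, in that order (R = Rz(yaw) Ry(pitch) Rx(roll)).
In Python, from cell import read_state, cams, order, ctrl gives the robot as it stands.
- The arm moves only by the tool move_arm, never from a script. Its argument "targets" is text: rows parted by semicolons, each of 7 numbers parted by spaces: the gripper's target within -1 to 1 (fully open at 1, half-way at 0, shut at -1), then the shift along the tool's x, y, z in cm, then the turn, a rotation vector about the tool's x, y, z in degrees. A call has 1 to 5 rows; each row shifts and turns the commanded pose from where the row before left it, along the tool's axes as they then stand; what a row does not reach is not made up. A row lasts 1/12 s, in which the tool goes at most 41.7 mm and 7.16 degrees, less where a joint would pass 70% of its speed; a pose out of reach is approached as far as the arm can. A call with a gripper value outside its range is refused whole. The fingers move at their own pace and stop on an object; the grip force is fixed at half the most. Time passes only in rows, so rows that do not move let the fingers close. It gives the time, the measured TCP pose, the force, the opening and the grip force at its end, in the units of the state.
- read_state(): the state, without advancing time (a new reading comes with each control period).
- cams.get_image(name): name is "scene" or "top" or "wrist"; returns a dict with "color" (480x640x3 uint8, red, green, blue), "fovy" (degrees; the focal length in pixels is half the picture's height over the tangent of half this angle, whatever the lens; pixels are square), "cx", "cy" (the principal point, pixels), "k1" (the pictures are not rectified: a ray, as slopes to the right and down, at radius r is drawn at 1 + k1 r^2 times it, then the intrinsics apply), "rvec" (rotation vector, rad) and "tvec" (3), from world to camera coordinates, as OpenCV has them. Camera axes: x right, y down, z forward; pixel columns grow to the right and rows downward; lengths in mm; the calibration is good to about 2 mm. A picture is of the moment at which its call begins. There is no depth.
- order.finish_job(): hands the job in; it is judged then, once.
The state is a dict: "clock": time; "qpos": joint angles; "qd": joint speeds; "tau": joint torques, N m; "eef_pos": TCP position; "tool_rot": TCP orientation; "force": force on the tool from outside, world axes, zero at the start; "torque": the same for the moment, N m; "width": finger opening in mm; "gripper_force": force on a finger pad.
Only numpy, scipy, OpenCV 4.12 (cv2) and the standard library are available. Lean on these libraries where they do the work, as an engineer would, in place of code of your own. Each camera call takes 0.05 s, during which the arm holds its last target. There are 200 camera calls.

## Working session

There is one attempt and no reset: what is moved stays moved. The work goes in short steps, Python scripts to look and compute and a tool call to move; the robot and the scene stay as the last step left them, time stands still between calls to the robot, and variables do not carry over. Pictures are saved under pics/ and viewed, at most 13 in all, crops included, and the job is handed in when it is done.

Besides the shell and the picture viewer there is one more tool, called after ">>>" by a JSON object that holds its "op" and its "data". move_arm: Moves the arm, as the interface text tells. Its arguments: {"type":"object","properties":{"targets":{"type":"string"}},"required":["targets"]}

```bash
ls; mkdir -p pics; cat > h.py <<'E'
import numpy as np,cv2
from cell import read_state,cams,order,ctrl
def grab(n,tag):
    d=cams.get_image(n); cv2.imwrite(f'pics/{tag}.png',d['color'][:,:,::-1]); 
    import pickle; pickle.dump(d,open(f'pics/{tag}.pkl','wb')); return d
def load(tag):
    import pickle; return pickle.load(open(f'pics/{tag}.pkl','rb'))
def K(d):
    f=240/np.tan(np.radians(d['fovy'])/2); return np.array([[f,0,d['cx']],[0,f,d['cy']],[0,0,1.]]),np.array([d['k1'],0,0,0,0.])
def world(d,uv,z):
    k,D=K(d); R=cv2.Rodrigues(np.array(d['rvec'],float))[0]; t=np.array(d['tvec'],float)
    # invert distortion by iteration
    p=(np.array(uv,float)-[k[0,2],k[1,2]])/k[0,0]; q=p.copy()
    for _ in range(50): q=p/(1+d['k1']*(q@q))
    r=R.T@np.array([q[0],q[1],1]); c=-R.T@t
    return c+r*(z-c[2])/r[2]
def proj(d,P):
    k,D=K(d); return cv2.projectPoints(np.array(P,float).reshape(-1,1,3),np.array(d['rvec'],float),np.array(d['tvec'],float),k,D)[0].reshape(-1,2)
E
python3 - <<'E'
from h import *
for n in('top','scene'):
    d=grab(n,n+'0'); print(n,{k:v for k,v in d.items() if k!='color'})
print(read_state(),ctrl.pinch_z)
a=cv2.imread('pics/top0.png'); cv2.imwrite('pics/top0b.png',cv2.resize(a,(800,600),interpolation=cv2.INTER_CUBIC))
E
```

```text
pics
top {'fovy': 54.39706406168015, 'cx': 329.7408002430658, 'cy': 232.9912317114271, 'k1': -0.039913237417848205, 'rvec': array([ 2.17035863, -2.12056014,  0.22265694]), 'tvec': array([  25.02883788,  560.00728792, 1084.30578877])}
scene {'fovy': 49.61663145446731, 'cx': 309.9280721247334, 'cy': 249.4040475964469, 'k1': 0.00014595687941809955, 'rvec': array([ 1.50697939,  2.02172313, -0.8639042 ]), 'tvec': array([ 108.23178229, -310.96658345, 1670.63936478])}
{'clock': 0.1, 'qpos': array([-1.30882146,  0.62925048,  0.03844196,  1.51821442, -0.02702015,
        0.99630778, -0.01998086]), 'qd': array([ 0.00193339, -0.00227382, -0.00124324, -0.00293229,  0.00012988,
       -0.00186209, -0.00104434]), 'tau': array([ 3.90917950e-03, -5.64519238e+01,  1.23085320e+00, -1.93969363e+01,
        1.13817374e-02,  5.49928940e-03, -2.48993751e-05]), 'eef_pos': array([209.03725878, 614.86508896, 206.60019925]), 'tool_rot': array([-3.13993011e+00, -3.19927575e-06,  2.81382944e+00]), 'force': array([-0.46166625,  0.24760066,  0.9498434 ]), 'torque': array([0.00326213, 0.05278249, 0.03002347]), 'gripper_force': 0.0, 'width': 85.31260417498443} 18.700000000000003
```

View pics/top0b.png

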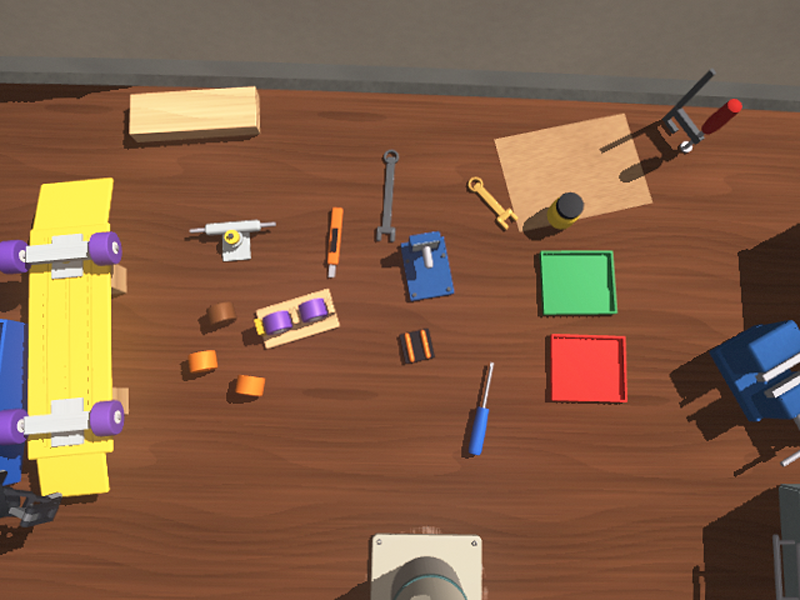

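View pics/scene0.png

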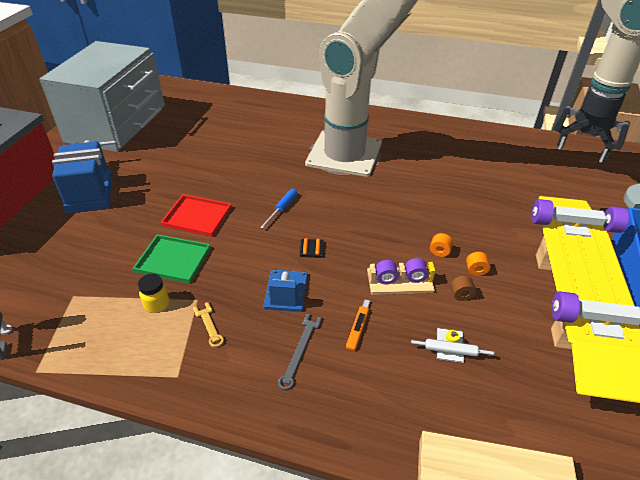

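Top view (800x600): the rack is at (297,318) with its yellow wall on the left (258,326), so the wheel to check is at (278,322). The cradle is at (417,346), gauge (427,265), green tray (578,283) and red tray (588,369). I'll enlarge the key area.

```bash
python3 - <<'E'
from h import *
a=cv2.imread('pics/top0.png')
c=lambda x,y,w,h,s:cv2.resize(a[y:y+h,x:x+w],None,fx=s,fy=s,interpolation=cv2.INTER_CUBIC)
o=np.zeros((600,800,3),np.uint8)
r=c(200,225,80,60,5); o[:300,:400]=r
r=c(310,180,60,66,6);  # gauge
o[:396,420:780]=r
r=c(312,255,44,42,6); o[300:552,0:264]=r
cv2.imwrite('pics/crop0.png',o)
E
```

```text
(no output)
```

View pics/crop0.png

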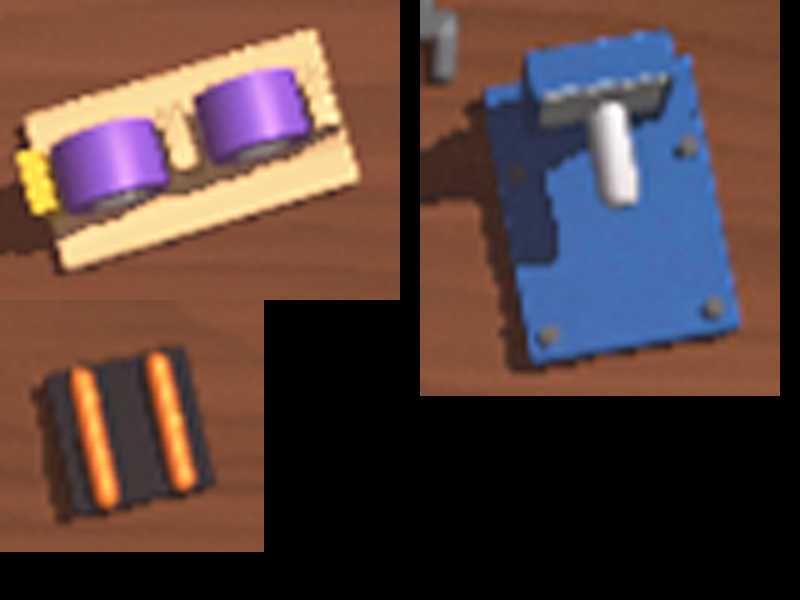

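Crop: the rack base corners, gauge base corners and cradle plate corners are clear. Fitting known outlines to them.

```bash
python3 - <<'E'
from h import *
from scipy.optimize import least_squares
d=load('top0')
def fit(name,px,dims,z,yaw0):
    px=np.array(px,float); W=np.array([world(d,p,z)[:2] for p in px])
    hx,hy=np.array(dims)/2
    # order: TL,TR,BR,BL in picture = (+x,+y),(+x,-y),(-x,-y),(-x,+y)
    L=np.array([[hx,hy],[hx,-hy],[-hx,-hy],[-hx,hy]])
    def f(p):
        c,s=np.cos(p[2]),np.sin(p[2]); X=L@np.array([[c,s],[-s,c]])+p[:2]
        return (proj(d,np.c_[X,np.full(4,z)])-px).ravel()
    r=least_squares(f,[*W.mean(0),yaw0]); print(name,r.x.round(2),'yaw deg',np.degrees(r.x[2]).round(1),'res',r.fun.round(1)); return r.x
u=lambda P,s,ox,oy:[((x+.5)/s-.5+ox,(y+.5)/s-.5+oy) for x,y in P]
fit('rack',u([(25,115),(318,30),(358,180),(68,270)],5,200,225),(80,150),12,.2)
g=fit('gauge',u([(65,92),(270,55),(320,328),(115,365)],6,310,180),(120,90),12,.2)
fit('cradle',u([(47,75),(183,47),(215,187),(70,220)],6,312,255),(60,60),10,.2)
fit('green',u([(541,251),(614,251),(617,314),(541,314)],1.25,0,0),(130,150),14,0)
fit('red',u([(551,336),(626,336),(627,403),(551,402)],1.25,0,0),(130,150),14,0)
print(world(d,u([(200,205)],6,310,180)[0],50))
E
```

```text
rack [5.0642e+02 2.6219e+02 3.2000e-01] yaw deg 18.4 res [-0.1  0.  -0.2 -0.3  0.7  0.2 -0.4 -0. ]
gauge [6.1412e+02 7.7000e+00 2.0000e-01] yaw deg 11.4 res [-0.4 -0.4  0.1  0.   0.7  0.2 -0.4  0.1]
cradle [4.5698e+02 2.6430e+01 2.2000e-01] yaw deg 12.8 res [-0.7  0.   0.3 -0.1  0.   0.3  0.3 -0.3]
green [ 5.9305e+02 -3.0035e+02  1.0000e-02] yaw deg 0.7 res [-0.  -0.4 -0.9  0.6 -0.7  0.3  1.5 -0.4]
red [ 418.23 -316.63   -0.  ] yaw deg -0.1 res [ 0.1 -0.5 -1.1  1.   0.1 -0.1  0.9 -0.4]
[607.48277462   6.86108855  50.        ]
```

>>> {"op": "move_arm", "data": {"targets": "1 0 0 0 0 0 6.6;1 0 0 0 0 0 6.6;1 0 0 0 0 0 6.6;1 0 0 0 0 0 6.6;1 0 0 0 0 0 6.6"}}

```text
clock: 0.52
eef_pos: [209.1, 615.0, 206.9]
tool_rot: [-3.141, 0.001, 2.232]
force: [-0.0, 0.5, -0.5]
width: 85.5
gripper_force: 0.0
```

>>> {"op": "move_arm", "data": {"targets": "1 0 0 0 0 0 6.6;1 0 0 0 0 0 6.6;1 0 0 0 0 0 6.7;1 -3.27 1.44 0 0 0 0;1 -3.27 1.44 0 0 0 0"}}

```text
clock: 0.93
eef_pos: [254.8, 563.2, 206.3]
tool_rot: [-3.14, 0.0, 1.896]
force: [1.5, -0.2, 0.6]
width: 85.8
gripper_force: 0.0
```

>>> {"op": "move_arm", "data": {"targets": "1 -3.27 1.44 0 0 0 0;1 -3.27 1.44 0 0 0 0;1 -3.27 1.44 0 0 0 0;1 -3.27 1.44 0 0 0 0;1 -3.27 1.44 0 0 0 0"}}

```text
clock: 1.35
eef_pos: [377.5, 428.2, 207.1]
tool_rot: [-3.141, 0.0, 1.891]
force: [0.8, -0.1, 0.1]
width: 85.6
gripper_force: 0.0
```

>>> {"op": "move_arm", "data": {"targets": "1 -3.27 1.44 0 0 0 0;1 -3.27 1.44 0 0 0 0;1 -3.27 1.44 0 0 0 0;1 -3.27 1.44 0 0 0 0;1 -3.27 1.44 0 0 0 0"}}

```text
clock: 1.77
eef_pos: [497.2, 295.7, 207.1]
tool_rot: [-3.141, 0.0, 1.891]
force: [-0.3, 0.8, -0.5]
width: 85.3
gripper_force: 0.0
```

>>> {"op": "move_arm", "data": {"targets": "1 0 0 2 0 0 0;1 0 0 2 0 0 0;1 0 0 0 0 0 0;1 0 0 0 0 0 0"}}

```text
clock: 2.1
eef_pos: [495.6, 296.9, 166.5]
tool_rot: [-3.139, 0.001, 1.891]
force: [0.5, -0.1, 0.1]
width: 85.1
gripper_force: 0.0
```

```bash
cat >> h.py <<'E'
def rel(T,psi):
    "shift (cm) and turn (deg) in tool axes from measured pose to TCP target"
    s=read_state(); r=s['tool_rot']; 
    from scipy.spatial.transform import Rotation as Q
    R=Q.from_euler('xyz',r); e=(R.inv()*Q.from_euler('xyz',[np.pi,0,psi])).as_rotvec(degrees=True)
    Rt=Q.from_euler('xyz',[np.pi,0,psi])
    d=np.array(T)-s['eef_pos']
    print('t',round(s['clock'],2),'pos',s['eef_pos'].round(1),'turn',e.round(1),'shift now-axes',(R.inv().apply(d)/10).round(2),'after-turn axes',(Rt.inv().apply(d)/10).round(2),'F',s['force'].round(1),'w',round(s['width'],1),'gf',round(s['gripper_force'],1))
E
python3 - <<'E'
from h import *
rel([495.4,295.4,30],.32+np.pi/2)
d=grab('wrist','w1')
print(d['tvec'],proj(d,[[495.4,295.4,64]]))
E
```

```text
t 2.1 pos [495.6 296.9 166.5] turn [-0.2  0.  -0. ] shift now-axes [-0.13 -0.02 13.65] after-turn axes [-0.13 -0.06 13.65] F [ 0.5 -0.1  0.1] w 85.1 gf 0.0
[-562.92397843   93.82289278  379.69349873] [[319.72469545 230.06139988]]
```

View pics/w1.png

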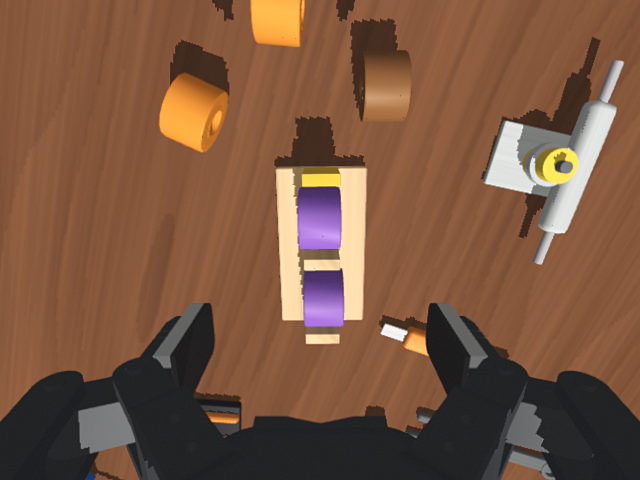

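Wrist view: rack upright in frame, yellow wall at (321,180), wheel to check spanning x 299–341, y 187–250. I'll compare that with the projected cylinder.

```bash
cat >> h.py <<'E'
def cyl(c,yaw,r=26,h=17,n=72):
    t=np.linspace(0,2*np.pi,n); P=[]
    for s in(-h,h):
        for a in t: P.append([c[0]+s*np.cos(yaw)-r*np.cos(a)*np.sin(yaw),c[1]+s*np.sin(yaw)+r*np.cos(a)*np.cos(yaw),c[2]+r*np.sin(a)])
    return np.array(P)
def violet(d):
    hsv=cv2.cvtColor(d['color'],cv2.COLOR_RGB2HSV); m=cv2.inRange(hsv,(125,80,60),(150,255,255))
    n,l,st,ce=cv2.connectedComponentsWithStats(m); return [(st[i].tolist(),ce[i].round(1).tolist()) for i in range(1,n) if st[i][4]>150]
E
python3 - <<'E'
from h import *
d=load('w1'); print(violet(d))
for c in ([495.4,295.4,38],[506.4+35*np.sin(.32),262.2-35*np.cos(.32),38]):
    p=proj(d,cyl(c,.32)); print(c,p.min(0),p.max(0))
p=proj(d,[[495.4,295.4,38],[496.4,295.4,38],[495.4,296.4,38]]);print(p)
E
```

```text
[([298, 187, 43, 63, 2622], [318.9, 217.7]), ([303, 269, 41, 58, 2216], [323.2, 298.6])]
[495.4, 295.4, 38] [297.39247736 189.83689929] [342.06818903 252.61114413]
[np.float64(517.4098296215641), np.float64(228.97676036711457), 38] [298.99458115 268.14373768] [340.53728538 327.54496106]
[[319.82910784 221.34026326]
 [320.96978249 221.70643932]
 [320.20711269 220.2355534 ]]
```

>>> {"op": "move_arm", "data": {"targets": "1 0.05 0 3.5 0 0 0;1 0 0 3.5 0 0 0;1 0 0 3.5 0 0 0;1 0 0 2 0 0 0;1 0 0 1.35 0 0 0"}}

```text
clock: 2.57
eef_pos: [495.5, 298.2, 27.5]
tool_rot: [-3.14, 0.0, 1.892]
force: [-0.3, -0.0, -0.6]
width: 85.1
gripper_force: 0.0
```

>>> {"op": "move_arm", "data": {"targets": "-1 0 0 0 0 0 0;-1 0 0 0 0 0 0;-1 0 0 0 0 0 0;-1 0 0 0 0 0 0;-1 0 0 0 0 0 0"}}

```text
clock: 2.98
eef_pos: [497.4, 298.5, 30.9]
tool_rot: [3.139, -0.001, 1.891]
force: [-1.3, -0.3, 5.7]
width: 31.7
gripper_force: 58.9
```

>>> {"op": "move_arm", "data": {"targets": "-1 0 0 0 0 0 0;-1 0 0 0 0 0 0;-1 0 0 0 0 0 0;-1 0 0 0 0 0 0;-1 0 0 0 0 0 0"}}

```text
clock: 3.4
eef_pos: [497.5, 298.5, 30.9]
tool_rot: [3.139, -0.001, 1.891]
force: [-1.1, 0.3, 5.3]
width: 31.9
gripper_force: 58.9
```

>>> {"op": "move_arm", "data": {"targets": "-1 0 0 -1 0 0 0;-1 0 0 -2 0 0 0;-1 0 0 -3 0 0 0;-1 0 0 -3 0 0 0;-1 0 0 -1 0 0 5.6"}}

```text
clock: 3.82
eef_pos: [499.0, 298.8, 134.3]
tool_rot: [3.135, -0.003, 1.792]
force: [0.6, 0.0, -0.7]
width: 32.1
gripper_force: 59.9
```

```bash
python3 - <<'E'
from h import *
rel([457,26.4,130],.224+np.pi/2)
E
```

```text
t 3.82 pos [499.  298.8 134.3] turn [ 0.4 -0.2 -0.2] shift now-axes [-25.66 -10.07   0.28] after-turn axes [-25.62 -10.15   0.43] F [ 0.6  0.  -0.7] w 32.1 gf 59.9
```

>>> {"op": "move_arm", "data": {"targets": "-1 -2.5 -1 0 0 0 0;-1 -2.5 -1 0 0 0 0;-1 -2.5 -1 0 0 0 0;-1 -2.5 -1 0 0 0 0;-1 -2.5 -1 0 0 0 0"}}

```text
clock: 4.23
eef_pos: [475.2, 163.8, 130.2]
tool_rot: [3.14, -0.0, 1.793]
force: [-0.6, 0.4, -1.1]
width: 31.9
gripper_force: 59.9
```

>>> {"op": "move_arm", "data": {"targets": "-1 -2.5 -1 0 0 0 0;-1 -2.5 -1 0 0 0 0;-1 -2.5 -1 0 0 0 0;-1 -2.5 -1 0 0 0 0;-1 -2.5 -1 0 0 0 0"}}

```text
clock: 4.65
eef_pos: [454.0, 30.7, 130.1]
tool_rot: [3.14, -0.0, 1.793]
force: [1.3, 0.4, -1.3]
width: 31.8
gripper_force: 59.9
```

>>> {"op": "move_arm", "data": {"targets": "-1 -0.6 -0.1 0 0 0 0;-1 0 0 0 0 0 0;-1 0 0 0 0 0 0"}}

```text
clock: 4.9
eef_pos: [454.9, 26.1, 129.7]
tool_rot: [3.14, -0.0, 1.792]
force: [0.1, 0.5, -0.3]
width: 32.1
gripper_force: 59.9
```

```bash
python3 - <<'E'
from h import *
rel([457,26.4,130],.224+np.pi/2)
d=grab('wrist','w2'); d2=grab('top','t2'); s=grab('scene','s2')
for n in('w2','t2','s2'): print(n,violet(load(n)))
L=[[x*np.cos(.224)-y*np.sin(.224)+457,x*np.sin(.224)+y*np.cos(.224)+26.4,10] for x,y in((30,30),(30,-30),(-30,-30),(-30,30))]
print(proj(d,L).round(1))
im=cv2.resize(d['color'][100:480,120:560,::-1],None,fx=1.5,fy=1.5); cv2.imwrite('pics/w2c.png',im)
E
```

```text
t 4.9 pos [454.9  26.1 129.7] turn [ 0.1 -0.  -0.2] shift now-axes [-0.02  0.21 -0.03] after-turn axes [-0.02  0.21 -0.03] F [ 0.1  0.5 -0.3] w 32.1 gf 59.9
w2 [([279, 236, 81, 113, 8576], [318.9, 291.5])]
t2 [([71, 185, 26, 26, 529], [83.2, 197.9]), ([0, 192, 24, 27, 505], [9.7, 205.1]), ([239, 239, 23, 18, 288], [250.2, 247.0]), ([72, 320, 27, 28, 605], [84.5, 334.2]), ([0, 327, 22, 29, 509], [8.9, 341.1])]
s2 [([302, 196, 22, 24, 238], [312.4, 207.5]), ([532, 199, 22, 26, 452], [542.7, 211.5]), ([604, 207, 25, 26, 504], [616.7, 219.1]), ([376, 260, 23, 24, 365], [386.2, 270.4]), ([551, 291, 29, 31, 692], [565.8, 306.5])]
[[360.7 185.8]
 [358.5 257.6]
 [286.5 257.8]
 [284.2 186. ]]
```

View pics/w2.png

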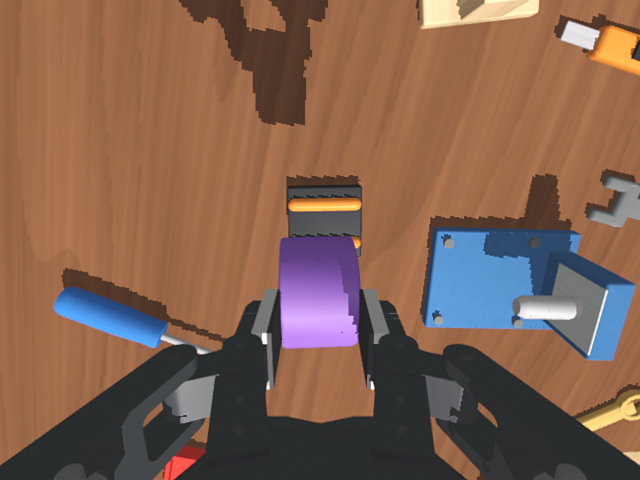

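>>> {"op": "move_arm", "data": {"targets": "-1 0 0.3 3 0 0 0;-1 0 0 3 0 0 0;-1 0 0 2.3 0 0 0;-1 0 0 1 0 0 0;-1 0 0 0.5 0 0 0"}}

```text
clock: 5.47
eef_pos: [456.2, 26.3, 30.4]
tool_rot: [-3.139, -0.0, 1.794]
force: [-5.9, -8.3, 48.8]
width: 32.2
gripper_force: 66.1
```

>>> {"op": "move_arm", "data": {"targets": "-1 0 0 0 0 0 0;-1 0 0 0 0 0 0"}}

```text
clock: 5.63
eef_pos: [457.5, 26.8, 30.9]
tool_rot: [3.141, 0.0, 1.794]
force: [0.2, -1.4, -0.7]
width: 31.7
gripper_force: 60.1
```

>>> {"op": "move_arm", "data": {"targets": "1 0 0 0 0 0 0;1 0 0 0 0 0 0;1 0 0 0 0 0 0;1 0 0 0 0 0 0;1 0 0 0 0 0 0"}}

```text
clock: 6.05
eef_pos: [457.3, 26.7, 31.0]
tool_rot: [3.141, -0.0, 1.793]
force: [-0.3, 0.1, -0.1]
width: 85.4
gripper_force: 0.0
```

>>> {"op": "move_arm", "data": {"targets": "1 0 0 0 0 0 0;1 0 0 0 0 0 0;1 0 0 -3 0 0 0;1 0 0 -4 0 0 0;1 0 0 -4 0 0 0"}}

```text
clock: 6.47
eef_pos: [455.9, 26.1, 141.4]
tool_rot: [-3.138, -0.0, 1.792]
force: [1.6, 1.1, 0.4]
width: 85.5
gripper_force: 0.0
```

```bash
python3 - <<'E'
from h import *
rel([457,26.4,130],.224)
for n in('wrist','top','scene'):
    d=grab(n,n+'3'); v=violet(d); print(n,v)
    for yw in (.2,.224):
        p=proj(d,cyl([457,26.4,37.5],yw)); print(p.min(0).round(1),p.max(0).round(1))
d=load('wrist3');cv2.imwrite('pics/w3c.png',cv2.resize(d['color'][120:400,200:640,::-1],(792,504),interpolation=cv2.INTER_CUBIC))
E
```

```text
t 6.47 pos [455.9  26.1 141.4] turn [-0.2  0.1 89.9] shift now-axes [0.01 0.11 1.14] after-turn axes [ 0.11 -0.01  1.14] F [1.6 1.1 0.4] w 85.5 gf 0.0
wrist [([294, 194, 50, 69, 3215], [318.2, 228.3])]
[297.9 193.2] [347.  262.2]
[297.8 193.6] [346.6 261.8]
top [([71, 185, 26, 26, 528], [83.2, 197.8]), ([0, 192, 24, 27, 506], [9.7, 205.1]), ([239, 239, 23, 18, 288], [250.2, 247.0]), ([72, 320, 27, 28, 605], [84.5, 334.2]), ([0, 327, 22, 29, 509], [8.9, 341.1])]
[321.7 266.5] [345.4 284.6]
[321.6 266.4] [345.6 284.8]
scene [([532, 199, 22, 26, 451], [542.7, 211.5]), ([604, 207, 25, 26, 505], [616.7, 219.1]), ([301, 226, 21, 24, 329], [311.2, 236.3]), ([376, 259, 23, 25, 369], [386.2, 270.3]), ([551, 291, 29, 31, 691], [565.8, 306.5])]
[300.4 225.3] [321.9 249.4]
[300.5 225.3] [321.8 249.4]
```

View pics/w3c.png

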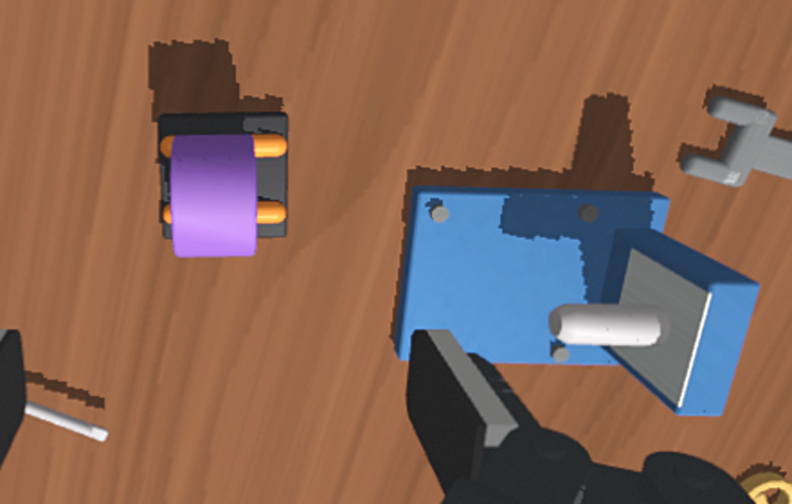

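Wheel seated between the rods (crop 173–257, 135–257), let go. The gauge's base corners are at crop (418,188), (400,358), (668,197) and the pin tip end at about (550,324). Checking these against the pose I have.

```bash
python3 - <<'E'
from h import *
d=load('wrist3')
def G(P,g=(614.1,7.7,.2)):
    P=np.array(P,float); c,s=np.cos(g[2]),np.sin(g[2]); return np.c_[g[0]+c*P[:,0]-s*P[:,1],g[1]+s*P[:,0]+c*P[:,1],P[:,2]]
pts=[[-60,45,12],[-60,-45,12],[60,45,12],[-9,0,55],[35,-30,78],[35,30,78]]
obs=np.array([(418,188),(400,358),(668,197),(550,324),(681,405),(633,250)])
p=(proj(d,G(pts))-[200,120])*1.8
print(np.c_[p,obs,obs-p].round(1))
from scipy.optimize import least_squares
for ii in ([0,1,2],[0,1,2,4],[0,1,2,3,4]):
    r=least_squares(lambda g:((proj(d,G(np.array(pts)[ii],g))-[200,120])*1.8-obs[ii]).ravel(),(614,7.7,.2)); print(r.x.round(3),r.fun.round(1))
# cradle corners here
L=G([[30,30,10],[30,-30,10],[-30,30,10],[-30,-30,10]],(457,26.4,.224)); print(((proj(d,L)-[200,120])*1.8).round(1))
E
```

```text
[[ 4.130e+02  1.927e+02  4.180e+02  1.880e+02  5.000e+00 -4.700e+00]
 [ 3.933e+02  3.636e+02  4.000e+02  3.580e+02  6.700e+00 -5.600e+00]
 [ 6.675e+02  1.983e+02  6.680e+02  1.970e+02  5.000e-01 -1.300e+00]
 [ 5.491e+02  3.245e+02  5.500e+02  3.240e+02  9.000e-01 -5.000e-01]
 [ 6.700e+02  4.189e+02  6.810e+02  4.050e+02  1.100e+01 -1.390e+01]
 [ 7.061e+02  2.832e+02  6.330e+02  2.500e+02 -7.310e+01 -3.320e+01]]
[6.15291e+02 9.75900e+00 1.95000e-01] [-0.6  0.4 -3.6  2.   4.  -1.6]
[6.15588e+02 1.13240e+01 2.13000e-01] [-1.  -0.3 -0.7  1.4  4.7 -6.9 -2.6  6.1]
[6.15302e+02 1.06230e+01 2.14000e-01] [-2.1  1.1 -1.6  2.6  3.5 -5.8  4.3 -4.7 -3.9  7.3]
[[285.9 113.6]
 [282.3 238.6]
 [153.3 113.9]
 [157.2 238.8]]
```

>>> {"op": "move_arm", "data": {"targets": "1 0 0 0 0 0 7;1 0 0 0 0 0 7;1 0 0 0 0 0 7;1 0 0 0 0 0 7;1 0 0 0 0 0 7"}}

```text
clock: 7.03
eef_pos: [456.2, 26.3, 139.8]
tool_rot: [-3.14, 0.001, 1.176]
force: [-0.9, -0.9, -0.1]
width: 85.5
gripper_force: 0.0
```

>>> {"op": "move_arm", "data": {"targets": "1 0 0 0 0 0 7;1 0 0 0 0 0 7;1 0 0 0 0 0 7;1 0 0 0 0 0 7;1 0 0 0 0 0 7"}}

```text
clock: 7.45
eef_pos: [456.2, 26.3, 139.8]
tool_rot: [-3.141, 0.002, 0.565]
force: [-1.0, 0.8, 0.4]
width: 85.4
gripper_force: 0.0
```

>>> {"op": "move_arm", "data": {"targets": "1 0 0 0 0 0 7;1 0 0 0 0 0 7;1 0 0 0 0 0 5.9;1 0 0 0 0 0 0;1 0 0 0 0 0 0"}}

```text
clock: 7.87
eef_pos: [456.4, 26.3, 140.0]
tool_rot: [3.141, 0.002, 0.227]
force: [-0.2, 0.6, -0.0]
width: 85.7
gripper_force: 0.0
```

```bash
python3 - <<'E'
from h import *
rel([454.3,25.8,20.5],.224)
d=grab('wrist','w4'); print(violet(d))
for c in([457,26.4,37.5],[454.3,25.8,37.5]):
    p=proj(d,cyl(c,.224)); print(p.min(0).round(1),p.max(0).round(1))
E
```

```text
t 7.87 pos [456.4  26.3 140. ] turn [0.  0.1 0.2] shift now-axes [-1.900e-01 -1.000e-02  1.195e+01] after-turn axes [-0.22  0.   11.95] F [-0.2  0.6 -0. ] w 85.7 gf 0.0
[([0, 40, 98, 65, 4024], [39.3, 72.0]), ([287, 202, 70, 60, 3504], [321.4, 232.9])]
[285.6 197.6] [355.3 259.4]
[285.6 201. ] [355.2 263.1]
```

View pics/w4.png

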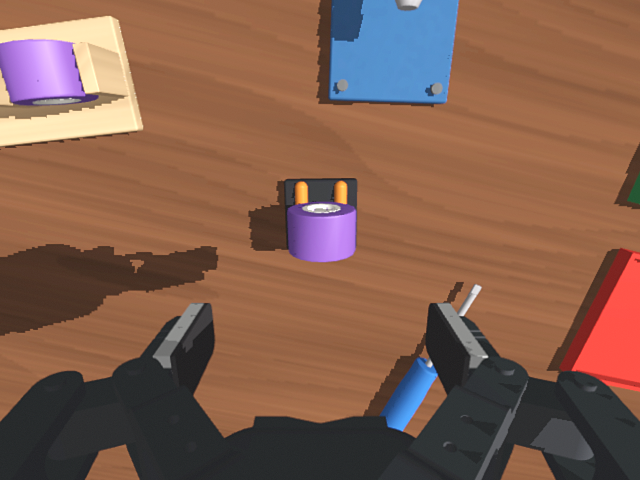

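Wrist view: wheel in the cradle at (322,232) matches the prediction; the screwdriver tip (475,290) is well clear. Descending to grip the tread.

>>> {"op": "move_arm", "data": {"targets": "1 -0.2 0.05 3 0 0 0;1 0 0 3 0 0 0;1 0 0 3 0 0 0;1 0 0 2 0 0 0;1 0 0 0.95 0 0 0"}}

```text
clock: 8.33
eef_pos: [453.7, 25.5, 19.0]
tool_rot: [-3.14, 0.004, 0.226]
force: [0.3, -0.1, -0.7]
width: 85.5
gripper_force: 0.0
```

>>> {"op": "move_arm", "data": {"targets": "1 0 0 0 0 0 0;-1 0 0 0 0 0 0;-1 0 0 0 0 0 0;-1 0 0 0 0 0 0;-1 0 0 0 0 0 0"}}

```text
clock: 8.75
eef_pos: [456.5, 24.7, 22.7]
tool_rot: [3.14, -0.003, 0.224]
force: [-1.6, -1.0, 11.4]
width: 41.9
gripper_force: 58.0
```

>>> {"op": "move_arm", "data": {"targets": "-1 0 0 0 0 0 0;-1 0 0 0 0 0 0;-1 0 0 0 0 0 0;-1 0 0 0 0 0 0"}}

```text
clock: 9.08
eef_pos: [456.5, 24.7, 22.8]
tool_rot: [3.14, -0.003, 0.224]
force: [-0.7, -0.1, 7.8]
width: 42.4
gripper_force: 58.0
```

Opening 42 mm on a 52 mm wheel suggests the grip is above the centre. Looking before moving on.

```bash
python3 - <<'E'
from h import *
d=grab('wrist','w5'); print(violet(d))
s=grab('scene','s5');print(violet(s))
o=np.zeros((480,800,3),np.uint8)
o[:,:400]=cv2.resize(d['color'][240:480,220:420],(400,480),interpolation=cv2.INTER_CUBIC)
o[:400,400:]=cv2.resize(s['color'][190:270,270:350],(400,400),interpolation=cv2.INTER_CUBIC)
cv2.imwrite('pics/c5.png',o[:,:,::-1])
E
```

```text
[([261, 248, 117, 116, 9860], [319.3, 308.8])]
[([531, 199, 23, 26, 458], [542.6, 211.6]), ([604, 207, 25, 26, 505], [616.6, 219.1]), ([301, 226, 21, 24, 299], [311.1, 236.7]), ([376, 260, 23, 24, 364], [386.2, 270.4]), ([551, 291, 29, 31, 691], [565.8, 306.6])]
```

View pics/c5.png

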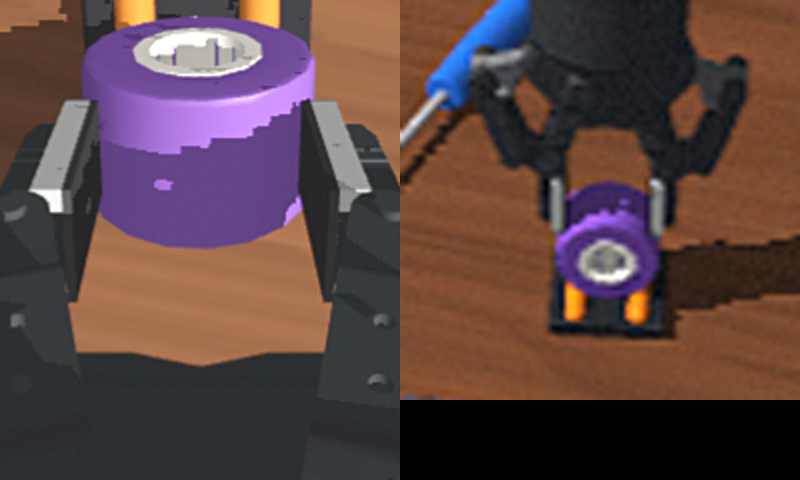

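```bash
python3 - <<'E'
from h import *
s=load('s5'); c,sn=np.cos(.224),np.sin(.224)
for z in (20,25,30,35,40,45,55,65,75):
    q=[]
    for lat in(-25,25): q.append([456.5-sn*lat,24.7+c*lat,z])
    p=(proj(s,q)-[270,190])*5+[400,0]; print(z,p.round(0).tolist())
E
```

```text
20 [[555.0, 259.0], [652.0, 263.0]]
25 [[555.0, 251.0], [652.0, 256.0]]
30 [[555.0, 244.0], [652.0, 249.0]]
35 [[554.0, 237.0], [652.0, 241.0]]
40 [[554.0, 230.0], [652.0, 234.0]]
45 [[554.0, 223.0], [652.0, 227.0]]
55 [[554.0, 208.0], [653.0, 212.0]]
65 [[554.0, 193.0], [653.0, 197.0]]
75 [[554.0, 178.0], [653.0, 182.0]]
```

The pad tips are at about z 40, above the wheel's centre (the pads stand farther back when part-open). Open, go 8 mm lower, regrip.

>>> {"op": "move_arm", "data": {"targets": "1 0 0 0 0 0 0;1 0 0 0 0 0 0;1 0 0 0 0 0 0;1 0 0 0 0 0 0;1 0 0 0.4 0 0 0"}}

```text
clock: 9.6
eef_pos: [455.8, 25.6, 17.7]
tool_rot: [3.141, -0.001, 0.224]
force: [0.1, 0.6, 0.6]
width: 85.4
gripper_force: 0.0
```

>>> {"op": "move_arm", "data": {"targets": "1 0 0 0.4 0 0 0;1 0 0 0 0 0 0;1 0 0 0 0 0 0"}}

```text
clock: 9.85
eef_pos: [455.0, 25.4, 13.0]
tool_rot: [-3.141, 0.001, 0.224]
force: [-0.1, -0.4, 0.9]
width: 85.5
gripper_force: 0.0
```

>>> {"op": "move_arm", "data": {"targets": "-1 0 0 0 0 0 0;-1 0 0 0 0 0 0;-1 0 0 0 0 0 0;-1 0 0 0 0 0 0;-1 0 0 0 0 0 0"}}

```text
clock: 10.27
eef_pos: [455.6, 25.1, 14.0]
tool_rot: [3.141, -0.001, 0.223]
force: [-1.8, -1.2, 7.5]
width: 47.5
gripper_force: 58.1
```

>>> {"op": "move_arm", "data": {"targets": "-1 0 0 0 0 0 0;-1 0 0 0 0 0 0;-1 0 0 0 0 0 0"}}

```text
clock: 10.52
eef_pos: [455.6, 25.1, 14.0]
tool_rot: [3.141, -0.001, 0.223]
force: [-0.6, -0.0, 8.2]
width: 47.4
gripper_force: 58.1
```

>>> {"op": "move_arm", "data": {"targets": "-1 0 0 -0.5 0 0 0;-1 0 0 -1 0 0 0;-1 0 0 -1.5 0 0 0;-1 0 0 0 0 0 1.4;-1 0 0 0 0 0 0"}}

```text
clock: 10.93
eef_pos: [455.9, 25.7, 43.8]
tool_rot: [3.141, -0.001, 0.199]
force: [0.2, 0.5, -0.7]
width: 47.5
gripper_force: 58.4
```

```bash
python3 - <<'E'
from h import *
rel([569.2,-1.1,31.5],.2)
for n in('wrist','scene'):
    d=grab(n,n+'6'); print(n,violet(d))
    z=read_state()['eef_pos'][2]+23.5
    for dx in(0,-2):
        x,y,_=read_state()['eef_pos']; p=proj(d,cyl([x+dx,y,z],.2)); print(z,p.min(0).round(1),p.max(0).round(1))
E
```

```text
t 10.93 pos [455.9  25.7  43.8] turn [ 0.  -0.1 -0.1] shift now-axes [10.58  4.86  1.25] after-turn axes [10.58  4.88  1.23] F [ 0.2  0.5 -0.7] w 47.5 gf 58.4
wrist [([259, 252, 123, 124, 11571], [320.3, 317.3])]
66.8389144776155 [258.  250.1] [382.8 379. ]
66.8389144776155 [257.3 253.9] [381.6 383.3]
scene [([531, 199, 23, 26, 460], [542.5, 211.6]), ([604, 207, 25, 26, 503], [616.7, 219.1]), ([301, 218, 21, 24, 315], [311.5, 227.9]), ([376, 260, 22, 24, 363], [386.1, 270.4]), ([552, 291, 28, 31, 691], [565.9, 306.5])]
66.55462077990208 [300.2 216. ] [322.1 240.5]
66.55462077990208 [300.5 215.5] [322.3 240. ]
```

>>> {"op": "move_arm", "data": {"targets": "-1 2.5 1.6 0 0 0 0;-1 2.7 1.6 0 0 0 0;-1 2.7 1.68 0.4 0 0 0;-1 2.2 0 0.68 0 0 0;-1 0 0 0 0 0 0"}}

```text
clock: 11.45
eef_pos: [568.5, -2.4, 31.0]
tool_rot: [3.14, -0.003, 0.201]
force: [0.8, 0.5, -2.2]
width: 47.2
gripper_force: 58.5
```

>>> {"op": "move_arm", "data": {"targets": "-1 0 0 0 0 0 0;-1 0 0 0 0 0 0"}}

```text
clock: 11.62
eef_pos: [562.3, -2.3, 31.6]
tool_rot: [-3.141, 0.003, 0.199]
force: [-0.1, -0.2, -0.4]
width: 47.4
gripper_force: 58.5
```

```bash
python3 - <<'E'
from h import *
rel([569.2,-1.1,33],.2)
e=read_state()['eef_pos']
for n in('wrist','scene'):
    d=grab(n,n+'7'); print(n,violet(d))
    for dz in(23.5,20.5):
        p=proj(d,cyl([e[0],e[1],e[2]+dz],.2)); print(dz,p.min(0).round(1),p.max(0).round(1))
d=load('wrist7'); s=load('scene7')
o=np.zeros((480,800,3),np.uint8)
o[:,:400]=cv2.resize(d['color'][160:400,220:420],(400,480),interpolation=cv2.INTER_CUBIC)
o[:400,400:]=cv2.resize(s['color'][240:320,250:330],(400,400),interpolation=cv2.INTER_CUBIC)
cv2.imwrite('pics/c7.png',o[:,:,::-1])
c,sn=np.cos(.2),np.sin(.2)
for g in((614.3,8.2),):
    P=[[g[0]+c*x-sn*y,g[1]+sn*x+c*y,z] for x,y,z in((-9,-8,55),(-9,8,55),(35,-8.5,55),(35,8.5,55),(-9,0,55))]
    print(((proj(d,P)-[220,160])*2).round(0).tolist(),((proj(s,P)-[250,240])*5+[400,0]).round(0).tolist())
E
```

```text
t 11.62 pos [562.3  -2.3  31.6] turn [-0.1  0.2 -0.1] shift now-axes [ 0.7   0.02 -0.14] after-turn axes [ 0.7   0.02 -0.14] F [-0.1 -0.2 -0.4] w 47.4 gf 58.5
wrist [([259, 252, 123, 124, 11560], [320.2, 317.5])]
23.5 [258.1 249.6] [383.4 379.2]
20.5 [259.3 247.6] [382.3 374. ]
scene [([531, 199, 23, 26, 464], [542.6, 211.6]), ([604, 207, 25, 26, 503], [616.7, 219.1]), ([276, 247, 23, 24, 349], [287.5, 257.6]), ([376, 259, 23, 25, 378], [386.2, 270.1]), ([551, 291, 29, 31, 692], [565.8, 306.5])]
23.5 [275.6 245.2] [298.9 270.7]
20.5 [275.6 246.1] [298.9 271.5]
[[242.0, 94.0], [162.0, 94.0], [249.0, -143.0], [155.0, -143.0], [202.0, 94.0]] [[558.0, 155.0], [592.0, 157.0], [545.0, 225.0], [582.0, 227.0], [575.0, 156.0]]
```

View pics/c7.png

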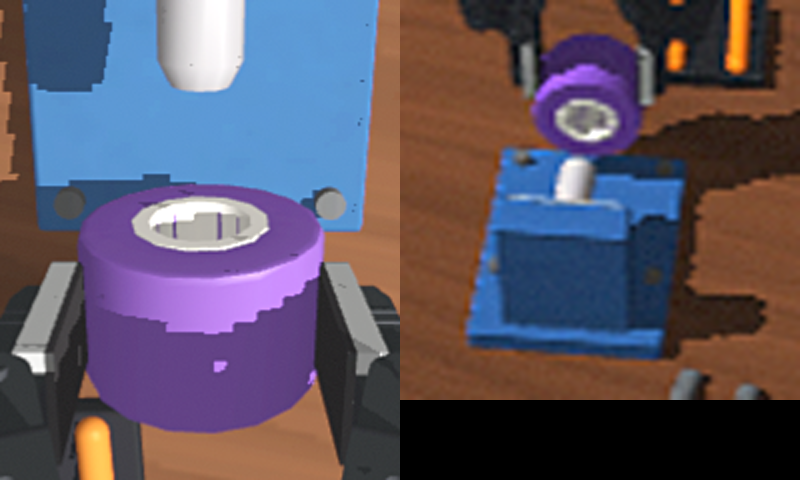

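Wrist crop: pin centred at column 201, wheel bore at column 201, so the lateral alignment is good. Raise 1.4 mm and advance carefully.

>>> {"op": "move_arm", "data": {"targets": "-1 0.6 0 -0.14 0 0 0;-1 0.7 0 0 0 0 0;-1 0.7 0 0 0 0 0;-1 0.7 0 0 0 0 0;-1 0 0 0 0 0 0"}}

```text
clock: 12.13
eef_pos: [592.8, 3.6, 34.2]
tool_rot: [3.141, -0.002, 0.201]
force: [0.8, 0.4, -1.2]
width: 47.3
gripper_force: 58.5
```

>>> {"op": "move_arm", "data": {"targets": "-1 0.3 0 0 0 0 0;-1 0.3 0 0 0 0 0;-1 0.3 0 0 0 0 0;-1 0 0 0 0 0 0;-1 0 0 0 0 0 0"}}

```text
clock: 12.55
eef_pos: [599.3, 4.8, 33.9]
tool_rot: [-3.142, 0.0, 0.199]
force: [0.9, -0.4, -0.7]
width: 47.5
gripper_force: 58.5
```

>>> {"op": "move_arm", "data": {"targets": "-1 0.2 0 0 0 0 0;-1 0.2 0 0 0 0 0;-1 0.2 0 0 0 0 0;-1 0 0 0 0 0 0;-1 0 0 0 0 0 0"}}

```text
clock: 12.97
eef_pos: [605.3, 6.0, 34.0]
tool_rot: [3.142, -0.0, 0.199]
force: [-0.5, -0.1, -1.5]
width: 47.6
gripper_force: 58.5
```

>>> {"op": "move_arm", "data": {"targets": "-1 0.2 0 0 0 0 0;-1 0.2 0 0 0 0 0;-1 0.2 0 0 0 0 0;-1 0 0 0 0 0 0;-1 0 0 0 0 0 0"}}

```text
clock: 13.38
eef_pos: [611.2, 7.2, 34.0]
tool_rot: [3.142, -0.0, 0.199]
force: [-0.6, -0.5, -0.6]
width: 47.1
gripper_force: 58.5
```

>>> {"op": "move_arm", "data": {"targets": "-1 0.2 0 0 0 0 0;-1 0.2 0 0 0 0 0;-1 0.2 0 0 0 0 0;-1 0 0 0 0 0 0;-1 0 0 0 0 0 0"}}

```text
clock: 13.8
eef_pos: [617.1, 8.3, 34.0]
tool_rot: [3.142, -0.0, 0.199]
force: [0.9, 0.1, -1.8]
width: 47.7
gripper_force: 58.5
```

>>> {"op": "move_arm", "data": {"targets": "-1 0.2 0 0 0 0 0;-1 0.2 0 0 0 0 0;-1 0.2 0 0 0 0 0;-1 0 0 0 0 0 0;-1 0 0 0 0 0 0"}}

```text
clock: 14.22
eef_pos: [623.0, 9.6, 34.0]
tool_rot: [3.142, -0.0, 0.199]
force: [0.2, -0.5, -0.7]
width: 47.1
gripper_force: 58.5
```

>>> {"op": "move_arm", "data": {"targets": "-1 0.2 0 0 0 0 0;-1 0.2 0 0 0 0 0;-1 0.1 0 0 0 0 0;-1 0 0 0 0 0 0;-1 0 0 0 0 0 0"}}

```text
clock: 14.63
eef_pos: [627.8, 10.5, 34.0]
tool_rot: [3.142, 0.0, 0.199]
force: [-0.7, 1.0, -0.9]
width: 47.2
gripper_force: 58.5
```

>>> {"op": "move_arm", "data": {"targets": "-1 0.1 0 0 0 0 0;-1 0.1 0 0 0 0 0;-1 0 0 0 0 0 0;-1 0 0 0 0 0 0"}}

```text
clock: 14.97
eef_pos: [629.8, 10.9, 34.0]
tool_rot: [3.142, -0.0, 0.199]
force: [-0.6, -0.5, -1.5]
width: 47.2
gripper_force: 58.5
```

>>> {"op": "move_arm", "data": {"targets": "-1 0.1 0 0 0 0 0;-1 0.1 0 0 0 0 0;-1 0 0 0 0 0 0;-1 0 0 0 0 0 0"}}

```text
clock: 15.3
eef_pos: [631.8, 11.3, 34.0]
tool_rot: [3.142, -0.0, 0.199]
force: [-0.6, -0.7, -0.5]
width: 47.0
gripper_force: 58.5
```

>>> {"op": "move_arm", "data": {"targets": "-1 0.1 0 0 0 0 0;-1 0.1 0 0 0 0 0;-1 0 0 0 0 0 0;-1 0 0 0 0 0 0"}}

```text
clock: 15.63
eef_pos: [633.7, 11.7, 34.0]
tool_rot: [3.142, -0.0, 0.199]
force: [-0.5, -0.5, -1.2]
width: 47.4
gripper_force: 58.5
```

>>> {"op": "move_arm", "data": {"targets": "-1 0.1 0 0 0 0 0;-1 0.1 0 0 0 0 0;-1 0 0 0 0 0 0;-1 0 0 0 0 0 0"}}

```text
clock: 15.97
eef_pos: [634.3, 11.8, 33.8]
tool_rot: [-3.141, 0.002, 0.199]
force: [-4.3, -0.2, 1.6]
width: 47.1
gripper_force: 58.9
```

>>> {"op": "move_arm", "data": {"targets": "-1 0.1 0 0 0 0 0;-1 0.1 0 0 0 0 0;-1 0 0 0 0 0 0;-1 0 0 0 0 0 0"}}

```text
clock: 16.3
eef_pos: [634.3, 11.9, 33.6]
tool_rot: [-3.14, 0.006, 0.198]
force: [-8.0, -1.2, 3.9]
width: 47.1
gripper_force: 59.4
```

```bash
python3 - <<'E'
from h import *
rel([632,12,34],.2)
e=read_state()['eef_pos']
for n in('wrist','scene','top'):
    d=grab(n,n+'8'); print(n,violet(d))
    p=proj(d,cyl([e[0]-2,e[1],55],.2)); print(p.min(0).round(1),p.max(0).round(1))
d=load('wrist8'); s=load('scene8')
o=np.zeros((480,800,3),np.uint8)
o[:,:400]=cv2.resize(d['color'][160:400,220:420],(400,480),interpolation=cv2.INTER_CUBIC)
o[:400,400:]=cv2.resize(s['color'][240:320,250:330],(400,400),interpolation=cv2.INTER_CUBIC)
cv2.imwrite('pics/c8.png',o[:,:,::-1])
E
```

```text
t 16.3 pos [634.3  11.9  33.6] turn [-0.1  0.3 -0.1] shift now-axes [-0.23 -0.06 -0.04] after-turn axes [-0.23 -0.06 -0.04] F [-8.  -1.2  3.9] w 47.1 gf 59.4
wrist [([261, 294, 119, 82, 8505], [320.3, 331.7])]
[258.1 252. ] [381.3 380. ]
scene [([531, 199, 23, 26, 463], [542.8, 211.5]), ([604, 207, 25, 26, 503], [616.6, 219.1]), ([376, 260, 22, 25, 359], [386.1, 270.5]), ([274, 268, 20, 13, 197], [283.4, 274.3]), ([552, 291, 28, 31, 689], [565.9, 306.5])]
[271.2 266.6] [295.6 292.9]
top [([71, 185, 26, 26, 529], [83.2, 197.9]), ([0, 192, 24, 27, 505], [9.7, 205.1]), ([72, 320, 27, 28, 596], [84.4, 334.1]), ([0, 327, 22, 29, 507], [8.9, 341.1])]
[329.4 193.4] [352.9 212.9]
```

View pics/c8.png

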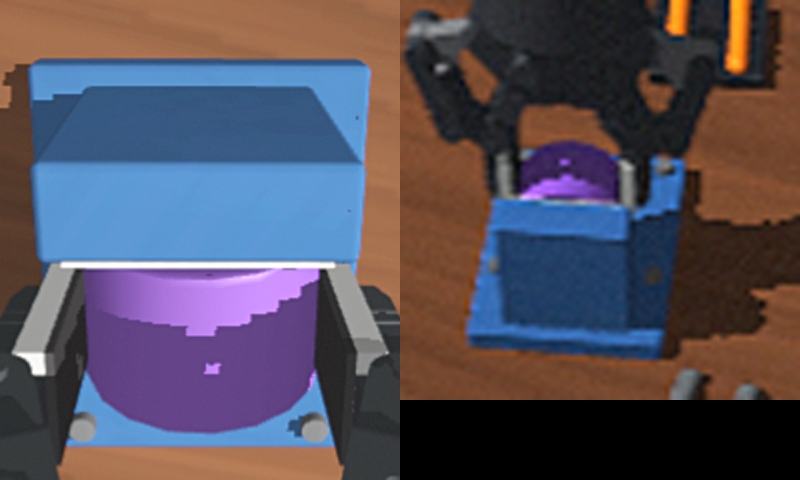

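Fully home: 8 N against the shoulder at gauge x ≈ 18–20, with the wheel face at the bright shoulder (crop row 265). The bore is clear, so this wheel goes in the green tray. Retracting.

>>> {"op": "move_arm", "data": {"targets": "-1 -0.6 0 0 0 0 0;-1 -1 0 0 0 0 0;-1 -1.5 0 0 0 0 0;-1 -2 0 0 0 0 0;-1 -2 0 0 0 0 0"}}

```text
clock: 16.87
eef_pos: [568.7, -1.7, 34.2]
tool_rot: [3.14, -0.003, 0.2]
force: [-0.2, -0.6, -0.8]
width: 47.3
gripper_force: 58.5
```

>>> {"op": "move_arm", "data": {"targets": "-1 -2 0 0 0 0 0;-1 0 0 0 0 0 0;-1 0 0 -3 0 0 0;-1 0 0 -3 0 0 0;-1 0 0 -3 0 0 0"}}

```text
clock: 17.28
eef_pos: [549.3, -5.7, 125.1]
tool_rot: [3.141, -0.001, 0.199]
force: [0.9, 0.8, -0.2]
width: 47.0
gripper_force: 58.9
```

```bash
python3 - <<'E'
from h import *
rel([593,-300,120],0)
E
```

```text
t 17.28 pos [549.3  -5.7 125.1] turn [ 0.  -0.1 11.4] shift now-axes [-1.55 29.72  0.54] after-turn axes [ 4.37 29.43  0.51] F [ 0.9  0.8 -0.2] w 47.0 gf 58.9
```

>>> {"op": "move_arm", "data": {"targets": "-1 0 0 0 0 0 5.7;-1 0 0 0 0 0 5.7;-1 0.4 2.9 0 0 0 0;-1 0.5 3 0 0 0 0;-1 0.5 3 0 0 0 0"}}

```text
clock: 17.7
eef_pos: [564.2, -94.7, 124.4]
tool_rot: [3.141, -0.003, 0.003]
force: [-0.0, -0.8, -0.8]
width: 47.2
gripper_force: 58.9
```

>>> {"op": "move_arm", "data": {"targets": "-1 0.5 3 0 0 0 0;-1 0.5 3 0 0 0 0;-1 0.5 3 0 0 0 0;-1 0.5 3 0 0 0 0;-1 0.4 3 0 0 0 0"}}

```text
clock: 18.12
eef_pos: [588.2, -246.2, 124.3]
tool_rot: [3.14, -0.003, 0.001]
force: [0.9, 0.3, -1.1]
width: 47.1
gripper_force: 58.9
```

>>> {"op": "move_arm", "data": {"targets": "-1 0.4 3 0 0 0 0;-1 0.2 2.5 0 0 0 0;-1 0 0 2 0 0 0;-1 0 0 0 0 0 0;-1 0 0 0 0 0 0"}}

```text
clock: 18.53
eef_pos: [592.7, -298.9, 103.1]
tool_rot: [-3.14, 0.001, 0.0]
force: [-0.2, 1.1, -0.8]
width: 47.2
gripper_force: 58.9
```

```bash
python3 - <<'E'
from h import *
rel([593,-300,10],0)
d=grab('wrist','w9')
c=[[593+a,-300+b,14] for a,b in((65,75),(65,-75),(-65,-75),(-65,75))]; print(proj(d,c).round(0).tolist())
hsv=cv2.cvtColor(d['color'],cv2.COLOR_RGB2HSV); m=cv2.inRange(hsv,(50,100,50),(80,255,255)); print(cv2.boundingRect(m))
E
```

```text
t 18.53 pos [ 592.7 -298.9  103.1] turn [-0.1  0.   0. ] shift now-axes [0.04 0.12 9.31] after-turn axes [0.03 0.11 9.31] F [-0.2  1.1 -0.8] w 47.2 gf 58.9
[[211.0, 139.0], [433.0, 140.0], [418.0, 312.0], [226.0, 311.0]]
(208, 131, 223, 175)
```

Tray position confirmed within a few mm. Lowering gently.

>>> {"op": "move_arm", "data": {"targets": "-1 0.1 0.1 3 0 0 0;-1 0 0 3 0 0 0;-1 0 0 2 0 0 0;-1 0 0 0.8 0 0 0;-1 0 0 0 0 0 0"}}

```text
clock: 19.0
eef_pos: [593.3, -298.8, 14.7]
tool_rot: [-3.14, 0.002, 0.002]
force: [-0.4, 0.1, 0.1]
width: 47.3
gripper_force: 58.9
```

>>> {"op": "move_arm", "data": {"targets": "-1 0 0 0.2 0 0 0;-1 0 0 0.2 0 0 0;-1 0 0 0 0 0 0"}}

```text
clock: 19.25
eef_pos: [594.4, -301.0, 13.4]
tool_rot: [3.14, -0.002, 0.001]
force: [-1.0, 0.5, -0.9]
width: 47.6
gripper_force: 58.9
```

>>> {"op": "move_arm", "data": {"targets": "-1 0 0 0.15 0 0 0;-1 0 0 0.15 0 0 0;-1 0 0 0 0 0 0;-1 0 0 0 0 0 0"}}

```text
clock: 19.58
eef_pos: [593.5, -300.6, 9.1]
tool_rot: [-3.142, -0.0, 0.0]
force: [-0.3, -0.6, -0.1]
width: 47.3
gripper_force: 58.9
```

>>> {"op": "move_arm", "data": {"targets": "-1 0 0 0.1 0 0 0;-1 0 0 0.1 0 0 0;-1 0 0 0 0 0 0;-1 0 0 0 0 0 0"}}

```text
clock: 19.92
eef_pos: [593.5, -300.7, 7.2]
tool_rot: [3.142, -0.0, 0.0]
force: [0.3, 0.2, 1.3]
width: 47.3
gripper_force: 59.5
```

>>> {"op": "move_arm", "data": {"targets": "1 0 0 0 0 0 0;1 0 0 0 0 0 0;1 0 0 0 0 0 0;1 0 0 0 0 0 0;1 0 0 0 0 0 0"}}

```text
clock: 20.33
eef_pos: [593.4, -300.6, 6.9]
tool_rot: [3.142, 0.0, 0.0]
force: [0.6, -0.2, 1.2]
width: 85.5
gripper_force: 0.0
```

>>> {"op": "move_arm", "data": {"targets": "1 0 0 0 0 0 0;1 0 0 -1 0 0 0;1 0 0 -3 0 0 0;1 0 0 -4 0 0 0;1 0 0 -4 0 0 0"}}

```text
clock: 20.75
eef_pos: [592.6, -300.3, 128.2]
tool_rot: [-3.141, 0.002, -0.0]
force: [0.6, -0.5, 0.6]
width: 85.7
gripper_force: 0.0
```

>>> {"op": "move_arm", "data": {"targets": "1 0 0 -3 0 0 0;1 0 0 0 0 0 0;1 0 0 0 0 0 0;1 0 0 0 0 0 0;1 0 0 0 0 0 0"}}

```text
clock: 21.17
eef_pos: [592.7, -299.7, 155.8]
tool_rot: [-3.14, 0.002, 0.0]
force: [-0.4, -0.7, 0.4]
width: 85.8
gripper_force: 0.0
```

```bash
python3 - <<'E'
from h import *
for i in (1,2):
    d=grab('wrist','w10'); print([v for v in violet(d)])
rel([593,-300,100],0)
for z in (30,): 
    p=proj(d,cyl([593.5,-300.7,z],0)); print(p.min(0),p.max(0))
s=grab('scene','s10'); print(violet(s))
E
```

```text
[([288, 194, 63, 54, 2887], [319.0, 222.1])]
[([288, 194, 63, 54, 2895], [319.1, 222.1])]
t 21.27 pos [ 592.7 -299.9  155.5] turn [-0.1  0.1  0. ] shift now-axes [0.04 0.02 5.55] after-turn axes [0.03 0.01 5.55] F [-1.1 -0.9  0.5] w 85.5 gf 0.0
[289.36033144 192.06839245] [353.91162544 248.275468  ]
[([532, 199, 22, 26, 449], [542.8, 211.6]), ([604, 207, 25, 26, 503], [616.7, 219.1]), ([160, 239, 24, 23, 327], [172.4, 249.1]), ([376, 260, 23, 24, 365], [386.2, 270.4]), ([552, 291, 28, 31, 689], [565.9, 306.6])]
```

View pics/s10.png

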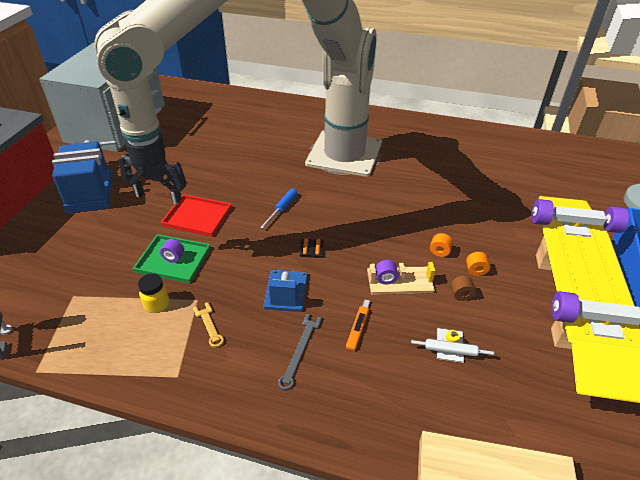

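The wheel stands at rest in the green tray at (172,250). The other wheel is still in its pocket at (386,271), and the tools look undisturbed.

```bash
python3 -c "
from cell import order
print(order.finish_job())"
```

```text
the job is handed in; nothing more can be done
None
```

The wheel went fully home on the gauge pin, so I put it in the green tray and handed the job in at about 21 s; the other wheel is still in its pocket and the bench tools look undisturbed, but the hand-in returned no verdict.

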